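# Slide the battery cover home on a sloping instrument until it clicks

### The job

Put the loose battery cover back on the sloping bench instrument: lay it flat on the slope above its two rails with the tongue end leading downhill, then slide it down under the rail lips until its tongue clicks past the ledge and it is fully home, and let go. Feel for the click, since the stop is not always clamped in the same place, and push gently, stopping once it has clicked (never a push over about 30 newtons); leave the brown jar, the timer and the reagent vial where they stand.

Things in the scene. Friction and masses are not known exactly. Their poses are not given: they have to be found in the camera images.
- cover_grip (a point): Centre of the upright grip bar on the loose white plastic cover; bar 12 mm thick (x), 50 long (y), standing 10 to 35 mm above the cover's underside; this point 23 mm above the underside, on the centre line, 10 mm behind mid-length. Frame: +x to the leading end (free end of the tongue), z up off the plate. Cover 110 mm long (x), 90 wide (y), 0.08 to 0.17 kg; starts flat on the worktop.
- tongue_hook (a point): Bottom of the hook under the tongue's free end, 48.5 mm ahead of the cover's mid-length, 1.2 mm above the underside. The hook is 5 mm long (x). The tongue is a 24 mm wide strip between two slots in the leading half of the plate. Plate top is 10 mm above the underside; the side flanges (36 to 45 mm from the centre line) are only 5 mm thick and go under the rail lips.
- tongue (a joint): Bending of the spring tongue: 0 relaxed, positive (rad) = free end bent up off the underside. 49 mm long, about 3 N m/rad; bends past 0.05 while the hook rides over the ledge, back to about 0 once past it. The push needed to click is roughly 5 to 20 N.
- deck: Sloping top of the grey fixed instrument (wedge 170 mm wide, 200 deep), leaning 30 degrees, low end towards the robot. x down the slope (sliding direction), y across, z square off the face. Origin on the face, 75 mm above the worktop. With the cover home at the stop's middle setting their frames are parallel (x with x, z with z) and cover_grip is at (-10, 0, 23) mm here. Face spans x -150 to 82 mm.
- rail_mouth (a point): Point on the face at x = -15 mm of the deck, on the centre line, where the straight rails begin: side walls 93 mm apart inside, 10 mm high, flaring to 110 mm apart 33 mm further uphill. Lips 6.3 mm over the face cover the flanges from 4 mm downhill of here to the end wall, with a raised lead-in from 6 mm uphill of here. Lay the cover with its leading edge 10 to 25 mm uphill of here. Between the rails is an open bay.
- rail_end (a point): On the face, centre line, 55.7 mm down the slope from the deck's origin: where the cover's leading edge stops at the middle setting of the stop piece. The stop is clamped up to 15 mm uphill or downhill of here, differently each time and not reported: feel for it. It has a rigid end wall 8.5 mm high and a ledge (5.2 mm high, ramp uphill) ending 11 mm before the wall; the hook meets the ramp about 18 mm before home.
- plunger (a joint): Small steel spring plunger of the cover switch, standing 4 mm out of the end wall uphill, 24 mm beside the centre line (m, 0 = out, grows as the cover presses it in, about 1 N). Pressed 1.7 to 4 mm once the cover is home with its hook behind the ledge (2.2 mm of play there).
- brown_bottle: brown jar with black lid, 50 mm across, 80 mm tall, stands loose on the worktop; origin at the centre of its underside; leave it alone
- timer: white timer, 64 x 64 x 21 mm, loose on the worktop; origin at the centre of its underside; leave it alone
- reagent: clear screw-cap vial, 40 mm across, 86 mm tall, stands loose on the worktop; origin at the centre of its underside; leave it alone
There are look-alikes about, which are no part of the job. What is shaped like the part that bears cover_grip but red or yellow is not meant.

How it is judged:
By the outcome, as a careful person would: the job done as asked, in the order asked, and still so for the second after the job is handed in, with the robot touching nothing.
It also fails if it takes over 54 s, if anything falls off the work surface, if the arm or the gripper's body presses on something with over 40 N, if the wrist force passes 120 N, or if a joint passes its speed limit or range.

### The arm

A 6-joint arm with a two-finger parallel gripper is mounted at the origin on a cart in front of the work surface, level with it; the furniture and walls round the work are solid. World frame = base frame: x ahead of the robot, y to its left, z up, the work surface at z = 0. Lengths are in mm, angles in rad, forces in N, time in s.
With the tool pointing down it reaches from about 275 to 825 mm from the base axis. Payload 4.9 kg.
Tool frame: the origin (TCP) lies at the very end of the fingers, on their centre line; the grasp point (between the pads) lies 19 mm behind it; z points along the fingers, y is the line along which they close (so a half turn about z gives the same grasp; the last joint's range is limited). The gripper opens to 85 mm and grips with 20 to 120 N. Pads are 22 mm wide; open, the fingers measure 114 mm over their backs; the gripper's body (76 mm by 85 mm) begins 54 mm behind the grasp point. The pads swing forward as they close: fully open they stand 13 mm farther back than shut.
Start: joints at [1.041, 0.326, -0.193, 1.052, 0, 1.437], TCP at [212.047, 507.499, 231.281] pointing down, gripper open.
Joint ranges: [-2.65, 2.65], [-0.97, 1.79], [-1.3, 1.35], [-1.93, 2.1], [-1.47, 1.37], [-3.14, 3.14]. Speed limits (rad/s): [2.57, 2.57, 3.14, 3.14, 3.14, 3.14].

### API

Orientations are given as a unit quaternion [w, x, y, z].
In Python, from workcell import status, optics, robot gives the robot as it stands.
- The arm moves only by the shell command python3 -m inch 'ROWS' [OPENING]. ROWS is text: rows parted by semicolons, each of 6 numbers parted by spaces: the shift along the world's x, y, z in m, then the turn, a rotation vector about the world's x, y, z in degrees. In form: tx ty tz rx ry rz; .... A call has 1 to 10 rows; each row shifts and turns the commanded pose from where the row before left it; what a row does not reach is not made up. A row lasts 1/10 s, in which the tool goes at most 50 mm and 8.59 degrees, less where a joint would pass 70% of its speed; a pose out of reach is approached as far as the arm can. A call is refused whole if a number of a shift passes 0.05 or a number of a turn 8.59, either way. A call with a gripper value outside its range is refused whole. OPENING is the finger opening in m, from 0 to 0.0854, set as the call begins (- or left out, the last holds). The fingers move at their own pace and stop on an object; the grip force is fixed at half the most. Time passes only in rows, so rows that do not move let the fingers close. It gives the time, the measured TCP pose, the force, the opening and the grip force at its end, in the units of the state.
- status.state(): the state, without advancing time (a new reading comes with each control period).
- optics.get_image(name): name is "scene" or "top" or "wrist"; returns the picture (480x640x3 uint8, red, green, blue); there is no depth.
- optics.camera_model(name): a dict with "fx", "fy", "cx", "cy" (pixels), "rvec" (rotation vector, rad) and "tvec" (3), from world to camera coordinates, as OpenCV has them. Camera axes: x right, y down, z forward; pixel columns grow to the right and rows downward; lengths in mm; the calibration is good to about 2 mm. A picture is of the moment at which its call begins: read the wrist's pose just before it. camera_model takes no time and is no camera call; for the wrist camera it gives the pose at the moment of the call.
- robot.close_job(): hands the job in; it is judged then, once.
The state is a dict: "clock": time; "joint_pos": joint angles; "joint_velocities": joint speeds; "joint_torque": joint torques, N m; "position": TCP position; "ee_rot": TCP orientation; "contact_force": force on the tool from outside, world axes, zero at the start; "ft_torque": the same for the moment, N m; "gripper_width": finger opening in mm; "grasp_force": force on a finger pad.
Only numpy, scipy, OpenCV 4.12 (cv2) and the standard library are available. Lean on these libraries where they do the work, as an engineer would, in place of code of your own. Each camera call takes 0.05 s, during which the arm holds its last target. There are 200 camera calls.

## Working session

There is one attempt and no reset: what is moved stays moved. The work goes in short steps, Python scripts to look and compute and a shell command to move; the robot and the scene stay as the last step left them, time stands still between calls to the robot, and variables do not carry over. Pictures are saved under pics/ and viewed, at most 10 in all, crops included, and the job is handed in when it is done.

```bash
mkdir -p pics; ls
python3 - <<'E'
from workcell import status, optics, robot
import cv2
for n in("scene","top"):
    cv2.imwrite(f"pics/{n}0.png",optics.get_image(n)[:,:,::-1]); print(n,optics.camera_model(n))
print(status.state())
E
```

```text
pics
scene {'fx': 569.7939596331616, 'fy': 569.7939596331616, 'cx': 304.897337997679, 'cy': 232.5560339788148, 'rvec': array([ 2.18255718, -0.80315691,  0.33500966]), 'tvec': array([-404.30135922,  274.33464287, 1293.084588  ])}
top {'fx': 558.1143686486394, 'fy': 558.1143686486394, 'cx': 316.7687640731492, 'cy': 226.45320106274744, 'rvec': array([ 2.16444157, -2.16788522,  0.13385416]), 'tvec': array([ -28.20590846,  542.79112087, 1452.96126793])}
{'clock': 0.1, 'joint_pos': array([ 1.04080178e+00,  3.26877862e-01, -1.93468675e-01,  1.05199460e+00,
        3.20560595e-05,  1.43658517e+00]), 'joint_velocities': array([ 0.00187192, -0.00106437,  0.00155554, -0.00093119, -0.00132394,
       -0.00074765]), 'joint_torque': array([ 8.40782704e-04, -4.44238079e+01,  2.63039625e+01,  7.90231250e-03,
       -1.68943275e-04, -3.73579866e-06]), 'position': array([211.76829235, 507.04445935, 230.58149601]), 'ee_rot': array([-2.66981311e-04,  1.96602567e-01,  9.80482959e-01, -7.24975878e-04]), 'contact_force': array([ 0.61154339, -0.05840356, -0.30269362]), 'ft_torque': array([0.01919505, 0.03384937, 0.06028777]), 'grasp_force': 0.0, 'gripper_width': 85.02859517543965}
```

View pics/scene0.png

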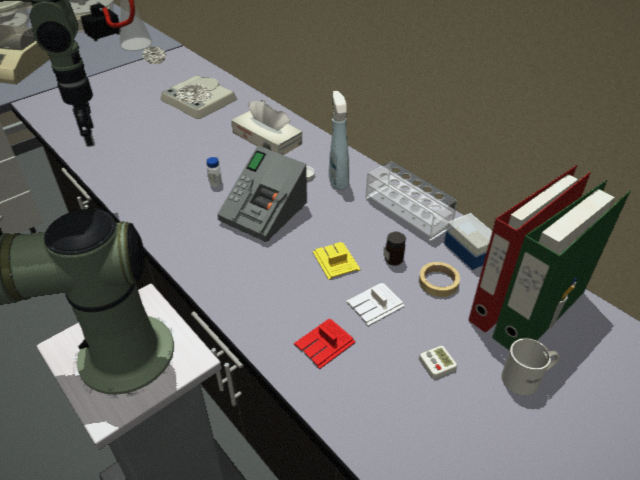

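View pics/top0.png

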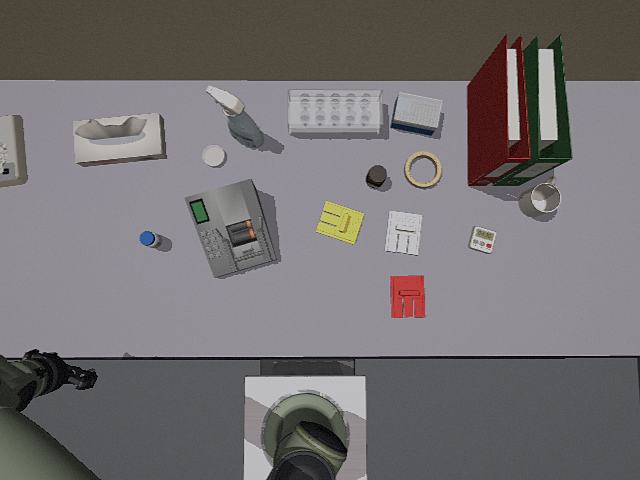

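Scene: white cover at about (404,233) in the top view with its slots towards the robot. The grey instrument is at about (232,228), and the jar, timer and vial are clear of both. Now an enlarged crop.

Run:
```python
import cv2,numpy as np
i=cv2.imread("pics/top0.png")
a=cv2.resize(i[170:290,175:285],None,fx=5,fy=5,interpolation=cv2.INTER_CUBIC)
b=cv2.resize(i[205:261,380:428],None,fx=5,fy=5,interpolation=cv2.INTER_CUBIC)
c=np.zeros((600,800,3),np.uint8);c[:,:550]=a;c[:280,555:795]=b
cv2.imwrite("pics/crop1.png",c)
```

```text
(no output)
```

View pics/crop1.png

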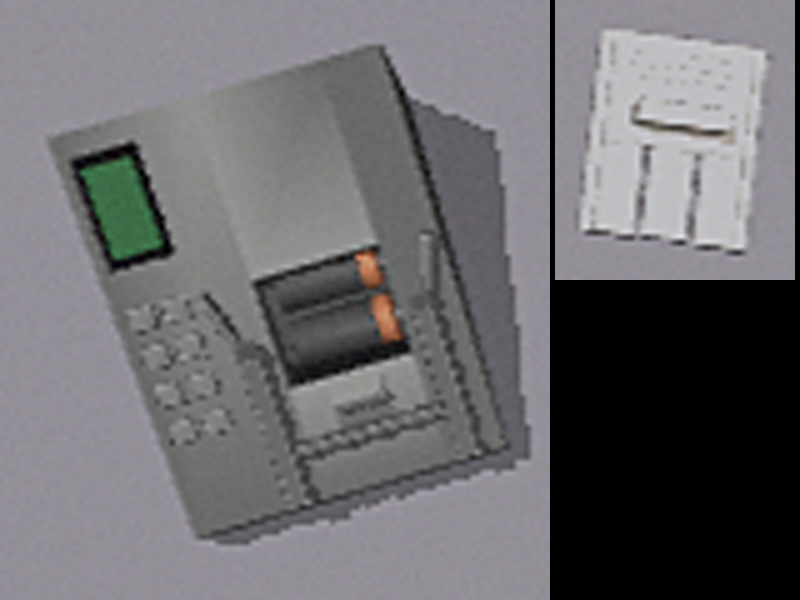

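Cover corners in the crop: (600,30), (765,50), (745,250), (580,232), with the slot/tongue end towards the robot. Deck corners: (50,138), (380,45), (508,448), (200,538). The rails sit right of the wedge's middle.

```bash
cat > h.py <<'E'
import numpy as np,cv2
from scipy.optimize import least_squares
from scipy.spatial.transform import Rotation as R
def cam(n):
    from workcell import optics
    return optics.camera_model(n)
def K(m): return np.array([[m['fx'],0,m['cx']],[0,m['fy'],m['cy']],[0,0,1.]])
def proj(m,P): return cv2.projectPoints(np.array(P,float).reshape(-1,1,3),np.array(m['rvec']),np.array(m['tvec']),K(m),None)[0].reshape(-1,2)
def hit(m,uv,p0,n):
    Rm=R.from_rotvec(m['rvec']).as_matrix(); c=-Rm.T@m['tvec']
    d=(Rm.T@np.linalg.inv(K(m))@np.c_[np.array(uv,float).reshape(-1,2),np.ones(len(np.array(uv).reshape(-1,2)))].T).T
    return c+d*(((np.array(p0)-c)@n)/(d@n))[:,None]
def deckR(yaw): # yaw = heading of downhill direction
    return R.from_euler('z',yaw)*R.from_euler('y',30,degrees=True)
def fitpose(m,uv,P,f,x0):
    r=least_squares(lambda v:(proj(m,f(v,P))-uv).ravel(),x0); return r.x,np.sqrt(np.mean(r.fun**2))
cov=lambda v,P:R.from_euler('z',v[2]).apply(P)+[v[0],v[1],0]
dk=lambda v,P:deckR(v[2]).apply(P)+[v[0],v[1],75]
E
python3 - <<'E'
from h import *
m=cam("top")
c=np.array([[600,30],[765,50],[745,250],[580,232]])/5.+[380-111,205]
# trailing-left in image: leading points to robot(-x): cover y+ = world -y = image right
P=[[-55,45*-1,5],[-55,45,5],[55,45,5],[55,-45,5]]
v,e=fitpose(m,c,np.array(P,float),cov,[450,-120,np.pi]);print("cover mid",v,np.degrees(v[2]),e)
d=np.array([[50,138],[380,45],[508,448],[200,538]])/5.+[175,170]
P=np.array([[-150,-85,0],[-150,85,0],[82,85,0],[82,-85,0]],float)
w,e=fitpose(m,d,P,dk,[500,180,np.pi]);print("wedge",w,np.degrees(w[2]),e)
D=deckR(w[2]);o=np.array([*w[:2],75])
pts=np.array([[205,295],[245,350],[305,500],[425,232],[415,300],[475,455],[255,285],[375,250],[290,383],[410,345],[300,455],[445,408]])/5.+[175,170]
X=hit(m,pts,o+D.apply([0,0,10]),D.apply([0,0,1]));print(D.inv().apply(X-o).round(1))
X=hit(m,pts,o,D.apply([0,0,1]));print(D.inv().apply(X-o).round(1))
E
```

```text
cover mid [ 527.64638393 -264.05781201    3.02391639] 173.2576469923963 0.09794314873885118
wedge [499.28510002 177.84707905   3.42685248] 196.3441843298699 0.3205023820622524
[[-52.3 -37.2  10. ]
 [-17.5 -27.4  10. ]
 [ 73.1 -24.   10. ]
 [-51.9  77.5  10. ]
 [-17.8  62.2  10. ]
 [ 75.9  67.2  10. ]
 [-50.  -11.9  10. ]
 [-50.1  50.8  10. ]
 [  7.  -11.4  10. ]
 [  5.4  52.8  10. ]
 [ 47.5 -18.7  10. ]
 [ 45.1  59.9  10. ]]
[[-48.5 -38.6  -0. ]
 [-13.4 -28.8   0. ]
 [ 77.9 -25.3  -0. ]
 [-48.   77.   -0. ]
 [-13.6  61.6  -0. ]
 [ 80.7  66.6   0. ]
 [-46.1 -13.1  -0. ]
 [-46.2  50.   -0. ]
 [ 11.3 -12.7   0. ]
 [  9.7  52.   -0. ]
 [ 52.1 -20.    0. ]
 [ 49.7  59.2   0. ]]
```

```bash
python3 -m inch '0.021 -0.042 0.009 0 0 -4; 0.021 -0.042 0.009 0 0 -4; 0.021 -0.042 0.009 0 0 -4; 0.021 -0.042 0.009 0 0 -4; 0.021 -0.042 0.009 0 0 -4; 0.021 -0.042 0.009 0 0 -4; 0.021 -0.042 0.009 0 0 -4; 0.021 -0.042 0.009 0 0 -4; 0 0 0 0 0 0'
python3 - <<'E'
from h import *
from workcell import optics,status
import json
m=cam("wrist");cv2.imwrite("pics/w1.png",optics.get_image("wrist")[:,:,::-1])
json.dump({k:np.array(v).tolist() for k,v in m.items()},open("w1.json","w"))
print(m,status.state()['position'],status.state()['contact_force'])
E
```

```text
clock: 1.0
position: [382.8, 167.3, 304.2]
ee_rot: [0.001, 0.464, 0.886, 0.0]
contact_force: [-0.1, -0.4, -1.1]
gripper_width: 85.4
grasp_force: 0.0
{'fx': 370.5098651657935, 'fy': 370.5098651657935, 'cx': 315.0926754157912, 'cy': 245.4274266557725, 'rvec': array([-2.69012384, -0.84081277, -0.14455585]), 'tvec': array([-410.17033569, -143.49401394,  421.58778843])} [381.31705649 169.34150103 303.54751521] [-0.68770851  0.10772891 -0.67554841]
```

View pics/w1.png

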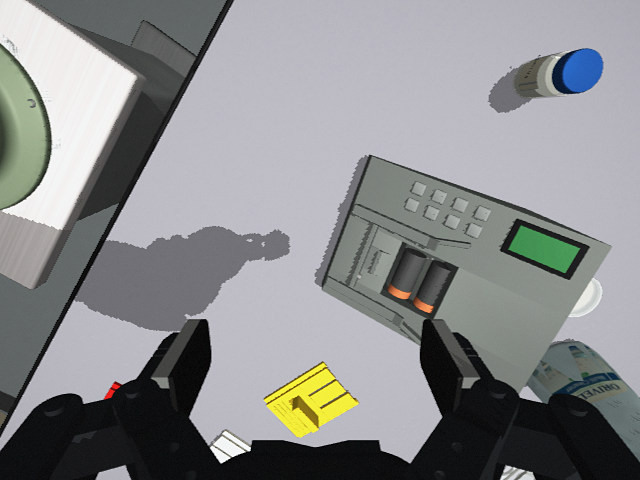

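The wrist view shows the instrument well: low corners at about (370,156) and (322,285), high-right corner at (610,245). Enlarging the rails.

Run:
```python
import cv2
i=cv2.imread("pics/w1.png")
cv2.imwrite("pics/crop2.png",cv2.resize(i[195:345,315:485],None,fx=4,fy=4,interpolation=cv2.INTER_CUBIC))
```

```text
(no output)
```

View pics/crop2.png

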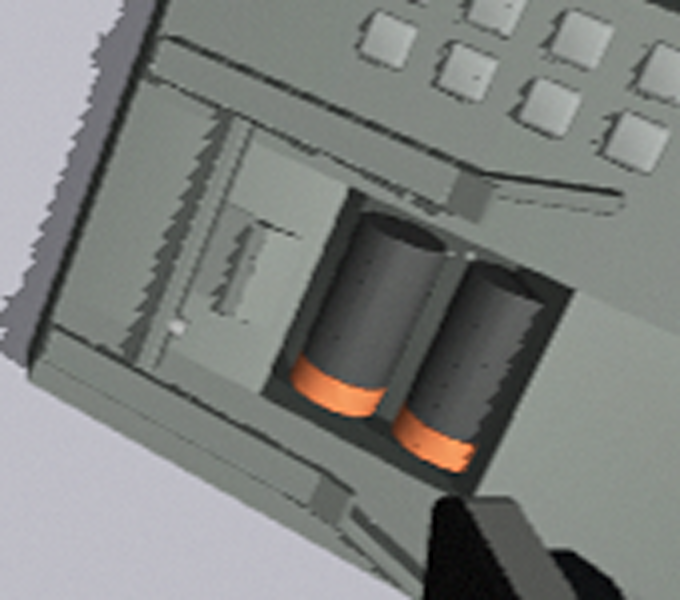

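Crop (4x): bay corners (352,190), (262,392), (575,290), (470,492). Lip inner edges run (165,82)-(440,212) and (52,325)-(325,470), the end wall (250,122)-(155,362), and the plunger is at (177,326).

Run:
```python
from h import *
import json
m=json.load(open("w1.json"))
o4=np.array([315,195])
d=np.array([[323,288],[370,156],[610,245]],float)
P=np.array([[82,85,0],[82,-85,0],[-150,-85,0]],float)
w,e=fitpose(m,d,P,dk,[500,180,3.427]);print("wedge",w,np.degrees(w[2]),e)
for W in (w,[499.3,177.8,3.4269]):
    D=deckR(W[2]);o=np.array([*W[:2],75])
    def at(p,z):
        X=hit(m,np.array(p)/4.+o4,o+D.apply([0,0,z]),D.apply([0,0,1]));return D.inv().apply(X-o).round(1)[:,:2].tolist()
    print("bay",at([[352,190],[262,392],[575,290],[470,492]],0))
    print("lip10",at([[165,82],[440,212],[52,325],[325,470]],10))
    print("wall",at([[250,122],[155,362]],8.5),"plunger",at([[177,326]],5))
    print("ledge end",at([[250,230],[230,310]],5.2))
    print("straight mouth outer",at([[485,175],[490,195],[330,475],[348,492]],10))
```

```text
wedge [499.43667331 176.2946199    3.42999689] 196.52434573611384 1.4204299698216698
bay [[12.2, -12.0], [13.1, 51.8], [-49.3, -12.4], [-48.1, 49.4]]
lip10 [[69.2, -20.2], [-12.4, -18.7], [75.5, 60.0], [-12.9, 59.4]]
wall [[43.0, -19.4], [42.8, 55.6]] plunger [[41.7, 44.0]]
ledge end [[32.6, 8.9], [29.2, 32.4]]
straight mouth outer [[-18.7, -32.0], [-21.9, -27.9], [-14.6, 60.0], [-20.8, 61.9]]
bay [[12.6, -10.5], [13.2, 53.3], [-49.0, -11.0], [-48.0, 50.8]]
lip10 [[69.6, -18.5], [-12.1, -17.2], [75.6, 61.7], [-12.8, 60.9]]
wall [[43.4, -17.8], [42.9, 57.2]] plunger [[41.9, 45.6]]
ledge end [[32.9, 10.5], [29.4, 34.0]]
straight mouth outer [[-18.4, -30.5], [-21.5, -26.4], [-14.5, 61.5], [-20.7, 63.3]]
```

Run:
```python
from h import *
import json
m=json.load(open("w1.json"))
Rc=R.from_rotvec(m['rvec']);c=Rc.inv().apply(-np.array(m['tvec']))
t=np.array([381.3,169.3,303.5]);q=R.from_quat([.464,.886,0,.001])
print("cam in tool",q.inv().apply(c-t),"view dir",q.inv().apply(Rc.inv().apply([0,0,1])))
qt=R.from_euler('z',-42,degrees=True)*q
for z in(130,200):
  for dx in (0,60,100):
    T=np.array([537.6-dx*0,-265.2,z])
    # stand off opposite camera->tool dir
    off=qt.apply(q.inv().apply(c-t)); u=off[:2]/np.hypot(*off[:2])
    T[:2]-=dx*u
    rc=(Rc*q.inv()*qt.inv());cc=T+off
    mm=dict(m,rvec=rc.as_rotvec(),tvec=-rc.apply(cc))
    print(z,dx,u,proj(mm,cov([527.6,-264,3.0239],np.array([[0,0,0],[-10,0,35],[55,45,5],[-55,-45,5.]]))).round(0).tolist())
print(q.apply([0,1,0]))
```

```text
cam in tool [  81.06975652   -0.26006472 -142.63669846] view dir [-3.27404428e-01  7.24898057e-04  9.44884022e-01]
130 0 [0.12197108 0.99253366] [[301.0, 227.0], [314.0, 242.0], [233.0, 284.0], [377.0, 168.0]]
130 60 [0.12197108 0.99253366] [[300.0, 147.0], [314.0, 151.0], [227.0, 211.0], [381.0, 76.0]]
130 100 [0.12197108 0.99253366] [[299.0, 86.0], [313.0, 81.0], [222.0, 155.0], [385.0, 6.0]]
200 0 [0.12197108 0.99253366] [[304.0, 206.0], [314.0, 216.0], [248.0, 253.0], [364.0, 158.0]]
200 60 [0.12197108 0.99253366] [[303.0, 140.0], [314.0, 143.0], [244.0, 192.0], [367.0, 84.0]]
200 100 [0.12197108 0.99253366] [[302.0, 92.0], [313.0, 89.0], [240.0, 147.0], [369.0, 30.0]]
[0.82196716 0.56953413 0.00092773]
```

```bash
python3 -m inch '0.0145 -0.0415 -0.01 0 0 -4; 0.0145 -0.0415 -0.01 0 0 -4; 0.0145 -0.0415 -0.01 0 0 -4; 0.0145 -0.0415 -0.01 0 0 -4; 0.0145 -0.0415 -0.01 0 0 -4; 0.0145 -0.0415 -0.01 0 0 -4; 0.0145 -0.0415 -0.01 0 0 -4; 0.0145 -0.0415 -0.01 0 0 -4; 0.0145 -0.0415 -0.01 0 0 -4; 0.0145 -0.0415 -0.01 0 0 -4'; python3 -m inch '0.0125 -0.0217 -0.035 0 0 -1.5; 0 0 -0.038 0 0 0; 0 0 0 0 0 0';  python3 - <<'E'
from h import *
from workcell import optics,status
import json
m=cam("wrist");i=optics.get_image("wrist")[:,:,::-1]
json.dump({k:np.array(v).tolist() for k,v in m.items()},open("w2.json","w"))
cv2.imwrite("pics/w2.png",cv2.resize(i[100:350,160:460],None,fx=2.4,fy=2.4,interpolation=cv2.INTER_CUBIC))
E
```

```text
clock: 2.05
position: [525.8, -243.1, 202.1]
ee_rot: [-0.001, 0.735, 0.678, 0.0]
contact_force: [1.3, 0.4, 0.6]
gripper_width: 85.2
grasp_force: 0.0
clock: 2.35
position: [534.4, -261.7, 124.3]
ee_rot: [-0.006, 0.744, 0.669, -0.001]
contact_force: [-1.2, 0.2, -0.5]
gripper_width: 85.3
grasp_force: 0.0
```

View pics/w2.png

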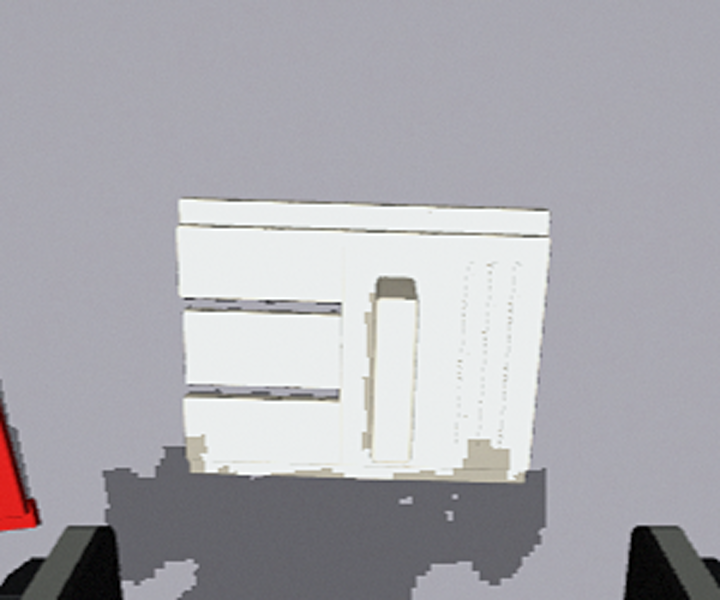

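Cover's near edge corners are (179,198) and (548,210), bar top corners (375,297), (417,297), (410,462), (372,462). It lies flat between the open fingers.

Run:
```python
from h import *
from workcell import status
import json
m=json.load(open("w2.json"))
uv=np.array([[179,198],[548,210],[375,297],[417,297],[410,462],[372,462]])/2.4+[160,100]
P=np.array([[55,-45,5],[-55,-45,5],[-4,-25,35],[-16,-25,35],[-16,25,35],[-4,25,35]],float)
v,e=fitpose(m,uv,P,cov,[527,-264,3.02]);print(v,np.degrees(v[2]),e)
print("grip",cov(v,np.array([[-10,0,23.]])))
s=status.state();print(s['position'],s['contact_force']);q=R.from_quat(np.roll(s['ee_rot'],-1));ty=q.apply([0,1,0]);print(np.degrees(np.arctan2(ty[1],ty[0])),q.apply([0,0,1]))
```

```text
[ 529.21161114 -266.7676246     3.00829933] 172.36285514953278 0.7204397771181141
grip [[ 539.12290704 -268.09661427   23.        ]]
[ 535.6089294  -262.20669659  127.30873424] [-0.56744198 -0.51595172  0.74821022]
-6.06139154728387 [-0.00638306  0.00466767 -0.99996873]
```

```bash
python3 -m inch '0.0016 -0.0029 -0.03 0 0 -1.4; 0 0 -0.035 0 0 0; 0 0 -0.025 0 0 0; 0 0 0 0 0 0; 0 0 0 0 0 0'; python3 -c "
from workcell import status
import numpy as np
from scipy.spatial.transform import Rotation as R
s=status.state();print(s['position'],s['contact_force']);q=R.from_quat(np.roll(s['ee_rot'],-1));ty=q.apply([0,1,0]);print(np.degrees(np.arctan2(ty[1],ty[0])),q.apply([0,0,1]))"
```

```text
clock: 2.9
position: [540.3, -267.5, 42.2]
ee_rot: [0.001, 0.752, 0.659, 0.0]
contact_force: [-0.6, -0.8, 0.9]
gripper_width: 85.7
grasp_force: 0.0
[ 540.26661213 -267.48918446   42.17031247] [-0.56865464 -0.78097188  0.88464869]
-7.477531894767241 [ 1.19708423e-03 -6.21780343e-04 -9.99999090e-01]
```

```bash
python3 -m inch '-0.0008 -0.0006 -0.015 0 0 0; 0 0 -0.011 0 0 0; 0 0 0 0 0 0'; python3 -m inch '0 0 0 0 0 0; 0 0 0 0 0 0; 0 0 0 0 0 0; 0 0 0 0 0 0; 0 0 0 0 0 0; 0 0 0 0 0 0' 0.0; python3 -m inch '0 0 0 0 0 0; 0 0 0 0 0 0'
```

```text
clock: 3.2
position: [538.4, -268.3, 14.7]
ee_rot: [-0.0, 0.752, 0.659, 0.0]
contact_force: [-0.4, -0.2, -0.1]
gripper_width: 85.4
grasp_force: 0.0
clock: 3.8
position: [538.6, -268.9, 14.7]
ee_rot: [0.0, 0.752, 0.659, 0.0]
contact_force: [-0.1, -0.2, 4.2]
gripper_width: 10.5
grasp_force: 60.1
clock: 4.0
position: [538.6, -268.9, 14.7]
ee_rot: [0.0, 0.752, 0.659, 0.0]
contact_force: [0.3, 0.8, 4.1]
gripper_width: 10.9
grasp_force: 60.1
```

```bash
cat >> h.py <<'E'
W0=np.array([505.1,157.7,75]);Y0=np.radians(196.4);D0=deckR(Y0)
def todeck(p): return D0.inv().apply(np.array(p)-W0)
def show():
    from workcell import status
    s=status.state();q=R.from_quat(np.roll(s['ee_rot'],-1))
    # tool ideal: y=-deck x, z=-deck z
    ideal=D0*R.from_matrix(np.array([[0,-1,0],[-1,0,0],[0,0,-1.]]))
    print("t",s['clock'],"deck pos",todeck(s['position']).round(1),"F deck",D0.inv().apply(s['contact_force']).round(1),"rot err deck deg",D0.inv().apply(np.degrees((q*ideal.inv()).as_rotvec())).round(2),"w",round(s['gripper_width'],1),s['position'].round(1))
E
python3 - <<'E'
from h import *
show()
for p in [(-97,0,80),(-97,0,15)]: print(W0+D0.apply(p))
print("axes",D0.as_matrix().round(4).T)
E
```

```text
t 4.0 deck pos [106.6 418.7  -8.1] F deck [-2.5 -0.7  3.3] rot err deck deg [  6.3  -29.52 -23.42] w 10.9 [ 538.6 -268.9   14.7]
[547.31409742 170.12428452 192.7820323 ]
[578.49180159 179.30038187 136.49038106]
axes [[-0.8308 -0.2445 -0.5   ]
 [ 0.2823 -0.9593 -0.    ]
 [-0.4797 -0.1412  0.866 ]]
```

```bash
python3 -m inch '0 0 0.02 0 0 0; 0 0 0.04 0 0 0; 0 0 0.045 0 0 0; 0.002 0.01 0.045 0 0 0; 0.002 0.03 0.03 0 0 2; 0.002 0.044 0 0 0 2.5; 0.002 0.044 0 0 0 3; 0.0007 0.044 0 0 0 3; 0 0.044 0 0 0 3; 0 0.044 0 0 0 3'; python3 -m inch '0 0.044 0 0 0 3; 0 0.044 0 0 0 3; 0 0.044 0 0 0 1.5; 0 0.04 0 0.85 -2.9 0; 0 0.025 0 1.69 -5.76 0; 0 0.0221 0 1.69 -5.76 0; 0 0 0 1.69 -5.76 0; 0 0 0 1.69 -5.76 0; 0 0 0 0.86 -2.86 0; 0 0 0 0 0 0'; python3 -m inch '0 0 0 0 0 0; 0 0 0 0 0 0';python3 -c "
from h import *
show()"
```

```text
clock: 5.0
position: [546.4, -6.9, 193.8]
ee_rot: [-0.0, 0.649, 0.761, -0.0]
contact_force: [-0.1, 0.3, -1.2]
gripper_width: 10.8
grasp_force: 59.6
clock: 6.0
position: [543.7, 209.8, 192.1]
ee_rot: [0.154, 0.579, 0.774, 0.206]
contact_force: [0.2, -0.3, -1.3]
gripper_width: 10.5
grasp_force: 59.6
clock: 6.2
position: [548.2, 210.5, 194.9]
ee_rot: [0.155, 0.579, 0.773, 0.207]
contact_force: [0.4, 0.1, -1.2]
gripper_width: 10.8
grasp_force: 59.6
t 6.2 deck pos [-108.7  -38.5   75.7] F deck [ 0.2  0.  -1.3] rot err deck deg [0.02 0.03 0.01] w 10.8 [548.2 210.5 194.9]
```

```bash
python3 -m inch '0.0068 -0.018 -0.0142 0 0 0; 0.0068 -0.0181 -0.0142 0 0 0; 0 0 0 0 0 0; 0 0 0 0 0 0';python3 -c "
from h import *
import json
from workcell import optics
show()
m=cam('wrist');i=optics.get_image('wrist')[:,:,::-1]
json.dump({k:np.array(v).tolist() for k,v in m.items()},open('w3.json','w'))
cv2.imwrite('pics/w3.png',i)
c=np.array([[-48,-55,10],[-48,55,10],[-15,-46.5,10],[-15,46.5,10],[-97+65,-45,40],[-97+65,45,40],[43,-40,8.5],[43,40,8.5]])
print(proj(m,W0+D0.apply(c)).round(0).tolist())
"
```

```text
clock: 6.6
position: [561.4, 174.2, 165.9]
ee_rot: [0.155, 0.579, 0.773, 0.207]
contact_force: [0.3, 0.3, 0.3]
gripper_width: 10.5
grasp_force: 59.6
t 6.6 deck pos [-96.2   0.1  49.4] F deck [-0.4 -0.2  0.1] rot err deck deg [ 0.   -0.02 -0.04] w 10.5 [561.4 174.2 165.9]
[[217.0, 179.0], [233.0, 368.0], [152.0, 196.0], [175.0, 355.0], [163.0, 214.0], [187.0, 389.0], [40.0, 208.0], [74.0, 344.0]]
```

View pics/w3.png

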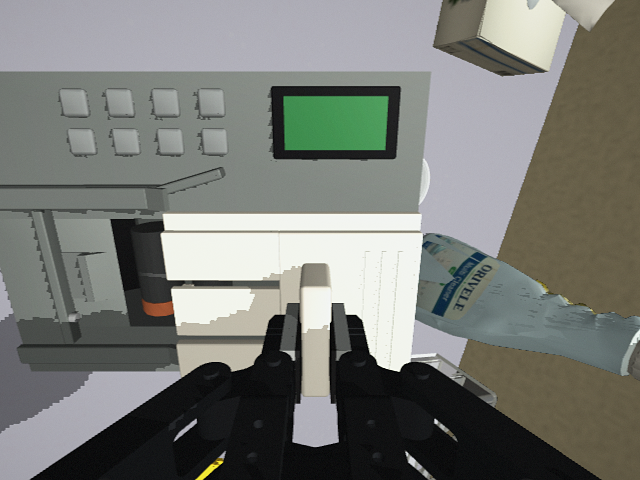

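The cover's leading near corner is seen at (162,214), as predicted. Left lip inner edge runs along row ~211, right lip's along row ~346, flare tip at ~(224,172).

```bash
python3 -c "
from h import *
import json
m=json.load(open('w3.json'))
i=cv2.imread('pics/w3.png')
n=D0.apply([0,0,1])
X=hit(m,[[40,211],[140,211],[40,346],[150,347],[224,172],[220,178],[75,317]],W0+10*n,n);print(todeck(X).round(1))
cv2.imwrite('pics/crop3.png',cv2.resize(i[160:400,0:240],None,fx=2.5,fy=2.5,interpolation=cv2.INTER_CUBIC))
"
```

```text
[[ 42.1 -39.1  10. ]
 [ -8.1 -39.   10. ]
 [ 61.5  40.1  10. ]
 [ -1.3  40.8  10. ]
 [-51.9 -58.3  10. ]
 [-49.7 -55.4  10. ]
 [ 37.5  21.3  10. ]]
```

View pics/crop3.png

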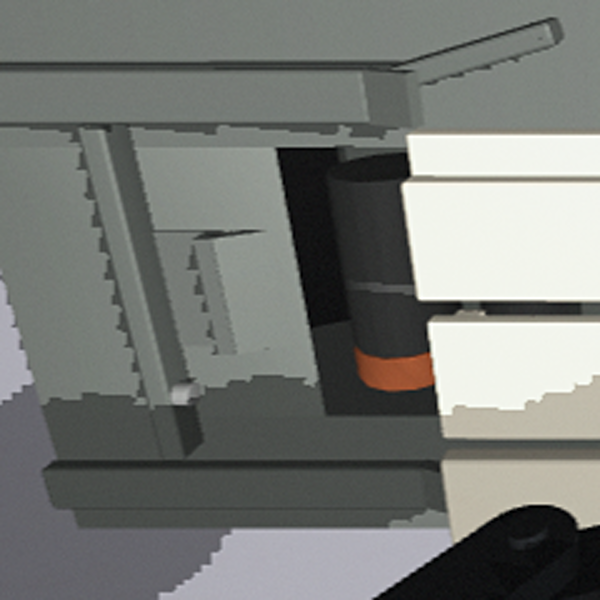

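```bash
python3 -m inch '0.0073 0.0016 -0.013 0 0 0; 0.0072 0.0021 -0.013 0 0 0; 0 0 0 0 0 0';python3 -c "
from h import *
show()"; python3 -m inch '0.00048 0.00014 -0.00087 0 0 0; 0.00048 0.00014 -0.00087 0 0 0; 0.00048 0.00014 -0.00087 0 0 0; 0 0 0 0 0 0';python3 -c "
from h import *
show()"
```

```text
clock: 6.95
position: [575.3, 178.8, 139.3]
ee_rot: [0.155, 0.578, 0.774, 0.207]
contact_force: [-0.1, -0.5, -0.7]
gripper_width: 10.6
grasp_force: 59.6
t 6.95 deck pos [-95.6  -0.5  19.1] F deck [ 0.6  0.5 -0.4] rot err deck deg [-0.04 -0.04  0.06] w 10.6 [575.3 178.8 139.3]
clock: 7.35
position: [576.7, 178.5, 137.8]
ee_rot: [0.155, 0.578, 0.773, 0.208]
contact_force: [-0.5, 0.1, -1.2]
gripper_width: 10.6
grasp_force: 59.6
t 7.35 deck pos [-96.    0.3  17.1] F deck [ 1.  -0.2 -0.8] rot err deck deg [0.01 0.06 0.02] w 10.6 [576.7 178.5 137.8]
```

```bash
for k in 1 2; do :; done; python3 -m inch '0.00048 0.00014 -0.00087 0 0 0; 0 0 0 0 0 0';python3 -c "
from h import *
show()"; python3 -m inch '0.00048 0.00014 -0.00087 0 0 0; 0 0 0 0 0 0';python3 -c "
from h import *
show()"
```

```text
clock: 7.55
position: [577.1, 178.5, 136.5]
ee_rot: [0.155, 0.579, 0.773, 0.207]
contact_force: [-0.5, -0.3, -1.8]
gripper_width: 10.6
grasp_force: 59.6
t 7.55 deck pos [-95.6   0.4  15.8] F deck [ 1.4  0.2 -1.2] rot err deck deg [0.01 0.03 0.01] w 10.6 [577.1 178.5 136.5]
clock: 7.75
position: [577.5, 178.7, 135.4]
ee_rot: [0.155, 0.578, 0.774, 0.207]
contact_force: [0.0, 0.2, -1.3]
gripper_width: 10.6
grasp_force: 59.6
t 7.75 deck pos [-95.5   0.3  14.6] F deck [ 0.6 -0.2 -1.2] rot err deck deg [0.01 0.01 0.02] w 10.6 [577.5 178.7 135.4]
```

```bash
python3 -m inch '0.00048 0.00014 -0.00087 0 0 0; 0 0 0 0 0 0';python3 -c "
from h import *
show()"; python3 -m inch '0.00024 0.00007 -0.00043 0 0 0; 0 0 0 0 0 0';python3 -c "
from h import *
show()"
```

```text
clock: 7.95
position: [577.8, 178.8, 135.0]
ee_rot: [0.155, 0.578, 0.773, 0.207]
contact_force: [-4.2, -1.2, 4.5]
gripper_width: 10.4
grasp_force: 60.6
t 7.95 deck pos [-95.6   0.3  14.1] F deck [ 1.6 -0.1  6.1] rot err deck deg [0.02 0.03 0.02] w 10.4 [577.8 178.8 135. ]
clock: 8.15
position: [577.8, 178.8, 135.0]
ee_rot: [0.155, 0.578, 0.773, 0.207]
contact_force: [-9.0, -3.7, 11.1]
gripper_width: 10.8
grasp_force: 61.9
t 8.15 deck pos [-95.6   0.3  14.1] F deck [ 2.8  1.  14.4] rot err deck deg [0.02 0.04 0.02] w 10.8 [577.8 178.8 135. ]
```

```bash
python3 -m inch '-0.00029 -0.00008 0.00052 0 0 0; -0.00415 -0.00122 -0.0025 0 0 0; -0.00415 -0.00122 -0.0025 0 0 0; 0 0 0 0 0 0';python3 -c "
from h import *
show()"; python3 -m inch '-0.00208 -0.00061 -0.00125 0 0 0; -0.00208 -0.00061 -0.00125 0 0 0; 0 0 0 0 0 0';python3 -c "
from h import *
show()"
```

```text
clock: 8.55
position: [570.1, 176.4, 130.3]
ee_rot: [0.156, 0.578, 0.773, 0.208]
contact_force: [-2.0, -1.5, 5.2]
gripper_width: 10.7
grasp_force: 60.5
t 8.55 deck pos [-86.2   0.4  14.1] F deck [-0.5  0.9  5.7] rot err deck deg [0.02 0.13 0.02] w 10.7 [570.1 176.4 130.3]
clock: 8.85
position: [566.2, 175.2, 128.0]
ee_rot: [0.156, 0.578, 0.773, 0.208]
contact_force: [-1.1, 0.1, 5.7]
gripper_width: 11.1
grasp_force: 60.5
t 8.85 deck pos [-81.5   0.4  14.1] F deck [-1.9 -0.4  5.5] rot err deck deg [0.02 0.15 0.03] w 11.1 [566.2 175.2 128. ]
```

```bash
python3 -m inch '-0.00208 -0.00061 -0.00125 0 0 0; -0.00208 -0.00061 -0.00125 0 0 0; 0 0 0 0 0 0';python3 -c "
from h import *
show()"; python3 -m inch '-0.00208 -0.00061 -0.00125 0 0 0; -0.00208 -0.00061 -0.00125 0 0 0; 0 0 0 0 0 0';python3 -c "
from h import *
show()"
```

```text
clock: 9.15
position: [562.1, 174.0, 125.5]
ee_rot: [0.156, 0.578, 0.773, 0.208]
contact_force: [-0.7, -1.2, 5.6]
gripper_width: 10.5
grasp_force: 60.5
t 9.15 deck pos [-76.6   0.4  14.1] F deck [-2.   0.9  5.3] rot err deck deg [0.02 0.15 0.03] w 10.5 [562.1 174.  125.5]
clock: 9.45
position: [557.9, 172.8, 123.0]
ee_rot: [0.156, 0.578, 0.773, 0.208]
contact_force: [-0.7, -1.2, 5.1]
gripper_width: 10.8
grasp_force: 60.5
t 9.45 deck pos [-71.6   0.4  14.1] F deck [-1.7  1.   4.9] rot err deck deg [0.02 0.15 0.03] w 10.8 [557.9 172.8 123. ]
```

```bash
python3 -m inch '-0.00208 -0.00061 -0.00125 0 0 0; -0.00208 -0.00061 -0.00125 0 0 0; -0.00208 -0.00061 -0.00125 0 0 0; -0.00208 -0.00061 -0.00125 0 0 0; 0 0 0 0 0 0';python3 -c "
from h import *
show()"; python3 -m inch '-0.00208 -0.00061 -0.00125 0 0 0; -0.00208 -0.00061 -0.00125 0 0 0; -0.00208 -0.00061 -0.00125 0 0 0; -0.00208 -0.00061 -0.00125 0 0 0; 0 0 0 0 0 0';python3 -c "
from h import *
show()"
```

```text
clock: 9.95
position: [549.6, 170.3, 118.0]
ee_rot: [0.156, 0.578, 0.773, 0.208]
contact_force: [-0.6, -1.0, 5.6]
gripper_width: 10.4
grasp_force: 60.5
t 9.95 deck pos [-61.6   0.4  14.1] F deck [-2.   0.8  5.3] rot err deck deg [0.02 0.15 0.02] w 10.4 [549.6 170.3 118. ]
clock: 10.45
position: [541.3, 167.9, 113.0]
ee_rot: [0.156, 0.578, 0.773, 0.208]
contact_force: [-1.0, -0.3, 6.1]
gripper_width: 10.7
grasp_force: 60.5
t 10.45 deck pos [-51.6   0.4  14.1] F deck [-2.2 -0.   5.8] rot err deck deg [0.02 0.15 0.03] w 10.7 [541.3 167.9 113. ]
```

Now in 1 mm steps, feeling the force.

```bash
python3 -m inch '-0.00166 -0.00049 -0.001 0 0 0; -0.00166 -0.00049 -0.001 0 0 0; -0.00166 -0.00049 -0.001 0 0 0; 0 0 0 0 0 0' >/dev/null;python3 -c "
from h import *
show()"; python3 -m inch '-0.00166 -0.00049 -0.001 0 0 0; 0 0 0 0 0 0'>/dev/null;python3 -c "
from h import *
show()";  python3 -m inch '-0.00166 -0.00049 -0.001 0 0 0; 0 0 0 0 0 0'>/dev/null;python3 -c "
from h import *
show()"
```

```text
t 10.85 deck pos [-45.7   0.4  14.1] F deck [-3.2  0.1  4.5] rot err deck deg [0.02 0.16 0.03] w 10.2 [536.4 166.5 110.1]
t 11.05 deck pos [-43.8   0.5  14.1] F deck [-3.1  1.3  6. ] rot err deck deg [0.02 0.17 0.03] w 11.2 [534.9 166.  109.1]
t 11.25 deck pos [-41.8   0.5  14.1] F deck [-2.8 -0.1  5.7] rot err deck deg [0.02 0.17 0.03] w 10.5 [533.2 165.5 108.1]
```

```bash
python3 -m inch '-0.00083 -0.00024 -0.0005 0 0 0; -0.00083 -0.00024 -0.0005 0 0 0' >/dev/null;python3 -c "
from h import *
show()"; python3 -m inch '-0.00083 -0.00024 -0.0005 0 0 0; 0 0 0 0 0 0'>/dev/null;python3 -c "
from h import *
show()"
```

```text
t 11.45 deck pos [-40.2   0.4  14.1] F deck [-3.8 -0.2  5. ] rot err deck deg [0.02 0.2  0.03] w 10.8 [531.9 165.1 107.3]
t 11.65 deck pos [-39.1   0.5  14.1] F deck [-3.4 -0.6  5.5] rot err deck deg [0.02 0.19 0.03] w 10.3 [530.9 164.8 106.7]
```

```bash
for k in 1; do :; done; python3 -m inch '-0.00083 -0.00024 -0.0005 0 0 0; -0.00083 -0.00024 -0.0005 0 0 0' >/dev/null;python3 -c "
from h import *
show()"; python3 -m inch '-0.00083 -0.00024 -0.0005 0 0 0; -0.00083 -0.00024 -0.0005 0 0 0'>/dev/null;python3 -c "
from h import *
show()"
```

```text
t 11.85 deck pos [-37.9   0.5  14.1] F deck [-4.4 -0.   4.4] rot err deck deg [0.02 0.26 0.04] w 10.8 [529.9 164.5 106.2]
t 12.05 deck pos [-36.8   0.5  14.2] F deck [-5.5 -1.1  4.9] rot err deck deg [0.02 0.35 0.04] w 10.8 [529.  164.2 105.7]
```

```bash
python3 -m inch '-0.00083 -0.00024 -0.0005 0 0 0; 0 0 0 0 0 0' >/dev/null;python3 -c "
from h import *
show()"; python3 -m inch '-0.00083 -0.00024 -0.0005 0 0 0; 0 0 0 0 0 0'>/dev/null;python3 -c "
from h import *
show()"
```

```text
t 12.25 deck pos [-36.2   0.5  14.3] F deck [-6.4 -0.6  4.7] rot err deck deg [0.02 0.38 0.05] w 10.3 [528.5 164.  105.4]
t 12.45 deck pos [-35.7   0.6  14.3] F deck [-6.8 -0.2  3.8] rot err deck deg [0.03 0.43 0.05] w 11.1 [528.1 163.8 105.2]
```

```bash
python3 -m inch '-0.00083 -0.00024 -0.0005 0 0 0; -0.00083 -0.00024 -0.0005 0 0 0; 0 0 0 0 0 0' >/dev/null;python3 -c "
from h import *
show()"; python3 -m inch '-0.00083 -0.00024 -0.0005 0 0 0; 0 0 0 0 0 0'>/dev/null;python3 -c "
from h import *
show()"
```

```text
t 12.75 deck pos [-34.7   0.7  14.4] F deck [-6.1 -0.2  3.8] rot err deck deg [0.03 0.53 0.06] w 10.6 [527.2 163.5 104.9]
t 12.95 deck pos [-34.3   0.7  14.5] F deck [-7.4 -0.3  4.6] rot err deck deg [0.03 0.58 0.06] w 10.7 [526.8 163.3 104.7]
```

```bash
python3 -m inch '-0.00083 -0.00024 -0.0005 0 0 0; 0 0 0 0 0 0' >/dev/null;python3 -c "
from h import *
show()"; python3 -m inch '-0.00083 -0.00024 -0.0005 0 0 0; 0 0 0 0 0 0'>/dev/null;python3 -c "
from h import *
show()"
```

```text
t 13.15 deck pos [-33.8   0.7  14.5] F deck [-8.8  0.3  5. ] rot err deck deg [0.03 0.63 0.07] w 10.6 [526.4 163.2 104.5]
t 13.35 deck pos [-33.3   0.8  14.6] F deck [-9.1 -0.1  4.8] rot err deck deg [0.03 0.68 0.07] w 10.5 [526.  163.  104.3]
```

```bash
python3 -m inch '-0.00083 -0.00024 -0.0005 0 0 0; -0.00083 -0.00024 -0.0005 0 0 0; -0.00083 -0.00024 -0.0005 0 0 0; 0 0 0 0 0 0' >/dev/null;python3 -c "
from h import *
show()"; python3 -m inch '-0.00083 -0.00024 -0.0005 0 0 0;-0.00083 -0.00024 -0.0005 0 0 0; 0 0 0 0 0 0'>/dev/null;python3 -c "
from h import *
show()"
```

```text
t 13.75 deck pos [-25.7   0.6  14.2] F deck [-2.9 -0.   6.3] rot err deck deg [0.04 0.24 0.04] w 10.6 [519.8 161.4 100.1]
t 14.05 deck pos [-22.8   0.5  14.1] F deck [-3.   0.5  6.2] rot err deck deg [0.04 0.17 0.03] w 10.8 [517.5 160.9  98.6]
```

```bash
python3 -m inch '-0.00083 -0.00024 -0.0005 0 0 0; -0.00083 -0.00024 -0.0005 0 0 0; 0 0 0 0 0 0' >/dev/null;python3 -c "
from h import *
show()"; python3 -m inch '-0.00083 -0.00024 -0.0005 0 0 0; 0 0 0 0 0 0'>/dev/null;python3 -c "
from h import *
show()"
```

```text
t 14.35 deck pos [-21.6   0.5  14.1] F deck [-3.7 -0.5  5.2] rot err deck deg [0.03 0.24 0.04] w 10.9 [516.4 160.6  98. ]
t 14.55 deck pos [-21.1   0.5  14.1] F deck [-3.5  0.7  4.7] rot err deck deg [0.02 0.28 0.04] w 10.9 [516.  160.4  97.8]
```

```bash
python3 -m inch '-0.00083 -0.00024 -0.0005 0 0 0; 0 0 0 0 0 0' >/dev/null;python3 -c "
from h import *
show()"; python3 -m inch '-0.00083 -0.00024 -0.0005 0 0 0; 0 0 0 0 0 0'>/dev/null;python3 -c "
from h import *
show()"
```

```text
t 14.75 deck pos [-21.    0.4  14.2] F deck [-5.2 -0.7  4.2] rot err deck deg [0.02 0.37 0.05] w 10.7 [515.9 160.4  97.8]
t 14.95 deck pos [-21.    0.5  14.3] F deck [-7.3  0.   4.5] rot err deck deg [0.01 0.46 0.06] w 10.6 [515.8 160.4  97.9]
```

```bash
python3 -m inch '-0.00083 -0.00024 -0.0005 0 0 0; 0 0 0 0 0 0' >/dev/null;python3 -c "
from h import *
show()"; python3 -m inch '-0.00083 -0.00024 -0.0005 0 0 0; 0 0 0 0 0 0'>/dev/null;python3 -c "
from h import *
show()"
```

```text
t 15.15 deck pos [-21.    0.5  14.4] F deck [-7.4 -0.6  4.5] rot err deck deg [0.01 0.56 0.07] w 10.2 [515.8 160.3  98. ]
t 15.35 deck pos [-20.9   0.5  14.5] F deck [-9.4 -0.9  4.9] rot err deck deg [-0.    0.64  0.08] w 11.0 [515.7 160.3  98. ]
```

```bash
python3 -m inch '0.00208 0.00061 0.00125 0 0 0; 0.00208 0.00061 0.00125 0 0 0; 0 0 0 0 0 0; 0 0 0 0 0 0' >/dev/null;python3 -c "
from h import *
show()"; python3 -m inch '0.0025 0.00073 0.0015 0 0 0; 0 0 0 0 0 0;0 0 0 0 0 0'>/dev/null;python3 -c "
from h import *
show()";python3 -m inch '0.0025 0.00073 0.0015 0 0 0; 0 0 0 0 0 0; 0 0 0 0 0 0'>/dev/null;python3 -c "
from h import *
show()"
```

```text
t 15.75 deck pos [-21.    0.4  14.1] F deck [-3.3  1.   7.3] rot err deck deg [0.04 0.17 0.03] w 10.0 [515.9 160.4  97.7]
t 16.05 deck pos [-21.1   0.5  14.1] F deck [ 0.6  1.6 12.3] rot err deck deg [ 0.07 -0.09  0.  ] w 10.4 [516.  160.4  97.7]
t 16.35 deck pos [-21.    0.5  14.1] F deck [ 5.   3.  17.9] rot err deck deg [ 0.1  -0.37 -0.02] w 10.9 [516.  160.4  97.7]
```

```bash
python3 -m inch '-0.00048 -0.00014 0.00087 0 0 0; 0 0 0 0 0 0; 0 0 0 0 0 0' >/dev/null;python3 -c "
from h import *
show()"; python3 -m inch '-0.00024 -0.00007 0.00043 0 0 0; 0 0 0 0 0 0; 0 0 0 0 0 0' >/dev/null;python3 -c "
from h import *
show()"
```

```text
t 16.65 deck pos [-23.5   0.   14.4] F deck [ 3.3  0.1 -1.4] rot err deck deg [ 0.   -0.18  0.  ] w 10.4 [517.7 161.4  99.2]
t 16.95 deck pos [-23.5   0.   15. ] F deck [ 5.5 -0.2 -2.2] rot err deck deg [-0.   -0.19  0.01] w 11.1 [517.4 161.3  99.7]
```

It stops after 2.5 mm of play with tension on it, so the hook is latched. Easing forward again, then releasing.

```bash
python3 -m inch '-0.00208 -0.00061 -0.00125 0 0 0; -0.00166 -0.00049 -0.001 0 0 0; 0.00024 0.00007 -0.00043 0 0 0; 0 0 0 0 0 0' >/dev/null;python3 -c "
from h import *
show()"; python3 -m inch '0 0 0 0 0 0; 0 0 0 0 0 0; 0 0 0 0 0 0; 0 0 0 0 0 0' 0.04;python3 -c "
from h import *
show()"
```

```text
t 17.35 deck pos [-22.9   0.3  15. ] F deck [ 0.2 -0.1 -1.1] rot err deck deg [0.01 0.19 0.03] w 10.5 [517.1 160.9  99.4]
clock: 17.75
position: [515.7, 160.6, 98.5]
ee_rot: [0.155, 0.578, 0.773, 0.207]
contact_force: [0.4, -0.7, 1.1]
gripper_width: 39.9
grasp_force: 0.0
t 17.75 deck pos [-21.3   0.2  14.8] F deck [-0.8  0.8  0.9] rot err deck deg [0.01 0.04 0.02] w 39.9 [515.7 160.6  98.5]
```

```bash
python3 -m inch '-0.005 -0.0015 0.0087 0 0 0; -0.012 -0.0035 0.0217 0 0 0; -0.012 -0.0035 0.0217 0 0 0; -0.017 -0.005 0.03 0 0 0; -0.017 -0.005 0.03 0 0 0; 0 0 0 0 0 0; 0 0 0 0 0 0';python3 -c "
from h import *
from workcell import optics
show()
m=cam('wrist');i=optics.get_image('wrist')[:,:,::-1]
cv2.imwrite('pics/w4.png',i)
for xh in (-21,-23.5):
  c=np.array([[xh+65,-45,5],[xh+65,45,5],[xh-45,-45,5],[xh-45,45,5],[xh-6,-25,35],[xh-6,25,35]])
  print(proj(m,W0+D0.apply(c)).round(0).tolist())
"
```

```text
clock: 18.45
position: [453.0, 142.1, 211.9]
ee_rot: [0.156, 0.578, 0.773, 0.208]
contact_force: [0.5, -0.5, 0.9]
gripper_width: 40.1
grasp_force: 0.0
t 18.45 deck pos [-21.4   0.3 145.7] F deck [-0.8  0.6  0.6] rot err deck deg [0.04 0.21 0.03] w 40.1 [453.  142.1 211.9]
[[228.0, 171.0], [236.0, 280.0], [374.0, 170.0], [368.0, 279.0], [323.0, 205.0], [322.0, 272.0]]
[[231.0, 171.0], [239.0, 280.0], [377.0, 170.0], [371.0, 279.0], [327.0, 205.0], [326.0, 272.0]]
```

View pics/w4.png

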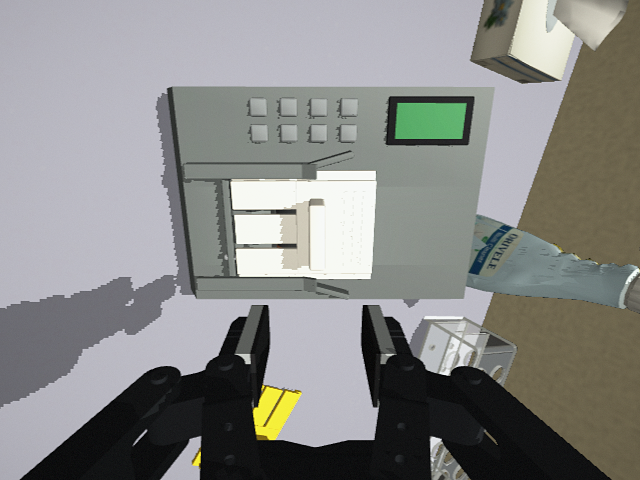

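The cover is seated between the rails against the end wall (leading edge at column ~232, trailing corner at (376,171)), the tongue is level with the plate, and the gripper is clear.

```bash
python3 -c "
from workcell import robot
print(robot.close_job())"
```

```text
the job is handed in; nothing more can be done
None
```

The cover is back on the instrument and the job is handed in at about 18.5 s: it is fully home against the end wall with the hook latched. A light pull stopped after about 2.5 mm of play, the slope push stayed around 9 N by the wrist readings, and the gripper let go and backed clear without going near the jar, timer or vial.

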